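# Push out the filter slide of a downdraft sanding box with its release pin

### The job

Take the release pin out of its stand, hold the button at the bottom of the filter slide's recessed well pressed down with it, and while keeping it down gently push the slide out of the sanding box, all the way to its stop. Then put the pin back in its stand, fully seated and upright. Touch the slide with the pin only, never press or shove it hard, and leave the other things on the bench where they are.

Things in the scene. Friction and masses are not known exactly. Their poses are not given: they have to be found in the camera images.
- sanding_box: Low grey downdraft sanding box fixed to the bench, 180 (x) x 260 (y) x 65 mm high, perforated top, hose stub at the back. Origin: middle of the lower edge of its front face, at bench height; x points from the front face into the box (towards the hose stub), y along the front face the way the filter slide comes out, z up. Its yaw is within 0.4 rad of the world axes.
- well (a point): Centre of the mouth of the round well in the top of the filter slide's ear (moves with the slide). The ear is a grey plastic block, 44 x 44 mm, on the box's front face, above a 50 mm high guard that stands 54 mm out; its top is 76 mm above the bench. The well is 11 mm wide (15 mm at its chamfered mouth) and goes straight down to the release button.
- button_rest (a point): Where the top of the 9.6 mm round steel button stands when up: 8 mm below the well's mouth (moves with the slide, not with the press). Spring: 2 N plus 0.2 N per mm. It meets a firm stop (about 20 N per mm) 4 to 20 mm down: where differs from box to box and must be felt. It frees the slide within 1.5 mm above the stop. The slide bears 20 N from the pin (down and sideways added); 8 N down is plenty.
- ear (a point): Centre of the ear's underside, 52 mm above the bench. Below it the button's foot locks behind a row of teeth, 12 mm apart along the whole travel, unless the button is held down at its stop. So keep it down all the way; if it rises, the slide catches at the next tooth until the button is pressed again. Pushing the locked slide binds the button: press first, then push.
- filter_slide (a joint): How far the filter slide (a framed filter, 225 x 125 x 30 mm, inside the box, with the ear in front) is pushed out, in m, along the sanding box's +y: 0 fully in (as it starts), 0.061 at its outer stop, where the button comes up behind the last tooth. It rubs with about 2.5 N. The pin pushes it by the wall of the well.
- pin: The release pin: a steel pin 6 mm thick and 45 mm long below a square wooden handle 16 x 16 x 70 mm, in all 115 mm long, 60 g. Origin at the centre of the pin's lower tip, z along the pin up into the handle (handle from 45 to 115 mm above the tip), x and y along the handle's flat sides. It starts upright in the stand's hole, its tip 5 mm above the bench, the handle's underside resting on the stand's top.
- stand: Dark wooden block, 50 x 50 x 50 mm, fixed to the bench, with an upright hole 10 mm wide (16 mm at its chamfered mouth) through its middle for the pin. Origin: centre of its underside, on the bench; z up.
- stand_hole0 (a point): Centre of the mouth of the stand's hole, 50 mm above the bench.
- board: Striped wooden cutting board, 230 x 160 x 26 mm, a bystander. Origin: centre of its underside.
- glue_jar: White jar with a lid, 60 mm wide and 75 mm high, a bystander. Origin: centre of its underside.
- mallet: Hammer lying on the bench, a bystander. Its handle points to its -x.
- offcut: Strip of dark wood, 160 x 35 x 12 mm, lying flat, a bystander. Origin: centre of its underside.

How it is judged (in metres and radians):
On the way, in this order (a step that is already met when the one before it is completed fails the run):
1. the pin is out of its stand (height (world z) of pin above 0.06 m), for 0.1 s.
2. the pin, in the well and in contact with the slide, has pushed the slide out to within 3.5 mm of its stop (value of joint filter_slide above 0.0575 m and horizontal distance between pin and well below 0.01 m and z of pin in the frame of well below -0.007 m and contact force between pin and filter_slide above 0.5 N), for 0.1 s.
At the end, for the whole second after the job is handed in: The filter slide is out to within 3.5 mm of its stop (at least 57.5 mm out), and the pin stands at rest in the hole of its stand, released: its tip within 6 mm of the hole's axis and less than 9 mm above the bench (seated: 5 mm), tilted less than 0.1 rad (value of joint filter_slide above 0.0575 m and horizontal distance between pin and stand_hole0 below 0.006 m and height (world z) of pin below 0.009 m and angle between pin's own z axis and vertical below 0.1 rad and linear speed of pin below 0.02 m/s); the robot touches nothing.
It fails at once if the pin presses or shoves the slide or its button with more than 20 N (push on the button and push on the wall of the well added) (contact force between pin and filter_slide above 20 N).
It fails at once if the fingers or the arm touch the filter slide (contact force between any of the fingers, the arm and filter_slide above 1 N).
It fails at once if a bystander is moved by more than 20 mm (distance of any of board, glue_jar, mallet, offcut from where it was at the start of the episode above 0.02 m).
It also fails if it takes over 72 s, if anything falls off the work surface, if the arm or the gripper's body presses on something with over 40 N, if the wrist force passes 120 N, or if a joint passes its speed limit or range.

### The arm

A 6-joint arm with a two-finger parallel gripper is mounted at the origin on the work surface. World frame = base frame: x ahead of the robot, y to its left, z up, the work surface at z = 0. Lengths are in mm, angles in rad, forces in N, time in s.
With the tool pointing down it reaches from about 350 to 725 mm from the base axis. Payload 6 kg.
Tool frame: the origin (TCP) lies midway between the tips of the shut fingers; the grasp point (between the pads) lies 19 mm behind it (grip_point_offset is the distance from the TCP to the grasp point, in mm); z points along the fingers, y is the line along which they close (so a half turn about z gives the same grasp; the last joint's range is limited). The gripper opens to 85 mm and grips with 20 to 120 N. Pads are 22 mm wide; open, the fingers measure 114 mm over their backs; the gripper's body (76 mm by 85 mm) begins 54 mm behind the grasp point. The pads swing forward as they close: fully open they stand 13 mm farther back than shut.
Start: joints at [1.466, 0.04, 0.085, 0, -1.615, -0.334], TCP at [254.884, 543.146, 231.261] pointing down, gripper open.
Joint ranges: [-2.56, 2.56], [-1.29, 2.01], [-1.08, 1.49], [-3.29, 1.98], [-2.81, -0.18], [-2.99, 2.99]. Speed limits (rad/s): [2.57, 2.57, 3.01, 3.14, 3.14, 3.14].

### API

Orientations are given as a unit quaternion [w, x, y, z].
In Python, from workcell import reach, move_linear, movej, ungrasp, grasp, wait, inverse_kinematics, grab_frame, IKError, job_done, get_time_s, get_qpos, get_joint_vel, get_joint_efforts, get_tool_pos, get_tool_rot, get_force, get_ft_torque, get_gripper_width, get_finger_force, grip_point_offset gives the robot as it stands. Calls block until the motion is done:
- reach(position, orientation): joint-space move of the TCP to a pose.
- move_linear(position, feed=150, attitude=None): straight line of the TCP; attitude=None keeps the orientation; feed is the mean speed in mm/s.
- movej(angles): joint-space move.
- ungrasp() and grasp(effort=None): open the fingers fully, or close them until they stop; effort is the grip in N (None keeps the last).
- wait(seconds).
- inverse_kinematics(position, orientation): joint angles nearest the present ones, or None.
- grab_frame(name): name is "side" or "top" or "wrist"; returns a dict with "color" (400x640x3 uint8, red, green, blue), "intrinsics" (3x3 intrinsics, pixels), "k1" (the pictures are not rectified: a ray, as slopes to the right and down, at radius r is drawn at 1 + k1 r^2 times it, then the intrinsics apply), "cam_to_world" (4x4, takes a point from camera to world coordinates). Camera axes: x right, y down, z forward; pixel columns grow to the right and rows downward; lengths in mm; the calibration is good to about 2 mm. A picture is of the moment at which its call begins. There is no depth.
A pose or a line that the arm cannot do raises IKError and nothing moves.
- job_done(): hands the job in; it is judged then, once.
Readings, each from a call of its own:
- get_time_s(): time.
- get_qpos(): joint angles.
- get_joint_vel(): joint speeds.
- get_joint_efforts(): joint torques, N m.
- get_tool_pos(): TCP position.
- get_tool_rot(): TCP orientation.
- get_force(): force on the tool from outside, world axes, zero at the start.
- get_ft_torque(): the same for the moment, N m.
- get_gripper_width(): opening from 0.0 (shut) to 1.0 (fully open).
- get_finger_force(): force on a finger pad.
Only numpy, scipy, OpenCV 4.12 (cv2) and the standard library are available. Lean on these libraries where they do the work, as an engineer would, in place of code of your own. Each camera call takes 0.05 s, during which the arm holds its last target. There are 200 camera calls.

## Working session

There is one attempt and no reset: what is moved stays moved. The work goes in short steps, each a Python script; the robot and the scene stay as the last script left them, time stands still between calls to the robot, and variables do not carry over. Pictures are saved under pics/ and viewed, at most 12 in all, crops included, and the job is handed in when it is done.

```bash
mkdir -p pics; cat > h.py <<'E'
import numpy as np, cv2
from workcell import *
def snap(n,f):
    d=grab_frame(n); cv2.imwrite('pics/'+f+'.png',d['color'][:,:,::-1]); np.savez('pics/'+f+'.npz',K=d['intrinsics'],k1=d['k1'],T=d['cam_to_world']); return d
def ray(f,u,v):
    d=np.load('pics/'+f+'.npz');K=d['K'];k1=float(d['k1']);T=d['T']
    p=cv2.undistortPoints(np.array([[[u,v]]],float),K,np.array([k1,0,0,0,0.]))[0,0]
    return T[:3,3],T[:3,:3]@np.array([p[0],p[1],1])
def onz(f,u,v,z):
    o,r=ray(f,u,v); return o+r*(z-o[2])/r[2]
def proj(f,P):
    d=np.load('pics/'+f+'.npz');T=np.linalg.inv(d['T']);P=np.atleast_2d(np.array(P,float))
    c=P@T[:3,:3].T+T[:3,3]
    return cv2.projectPoints(c,np.zeros(3),np.zeros(3),d['K'],np.array([float(d['k1']),0,0,0,0.]))[0][:,0]
E
python3 - <<'E'
from h import *
for n in('top','side','wrist'):
    d=snap(n,n+'0'); print(n,d['k1'],d['cam_to_world'].round(2).tolist())
print(get_tool_rot(),get_tool_pos(),grip_point_offset,get_time_s())
E
```

```text
top -0.08299731226090519 [[-0.02, -0.99, 0.13, 397.69], [-1.0, 0.02, 0.01, -7.63], [-0.01, -0.13, -0.99, 1127.87], [0.0, 0.0, 0.0, 1.0]]
side -0.010599108904130844 [[0.99, -0.11, 0.1, 427.81], [-0.15, -0.73, 0.67, -806.55], [-0.0, -0.68, -0.73, 1004.09], [0.0, 0.0, 0.0, 1.0]]
wrist 0.013770586418022741 [[-0.42, -0.87, -0.25, 317.55], [-0.91, 0.41, 0.11, 513.35], [0.0, 0.27, -0.96, 372.81], [0.0, 0.0, 0.0, 1.0]]
[ 6.72874725e-04  9.76026770e-01 -2.17649455e-01 -8.12963986e-05] [254.76461911 542.95407357 230.51888286] 18.700000000000003 0.15
```

View pics/top0.png

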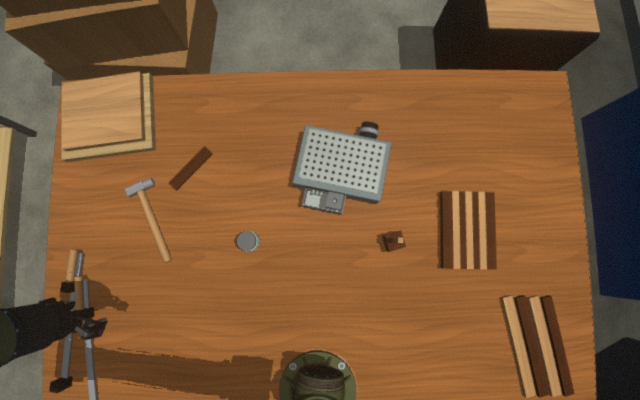

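View pics/side0.png

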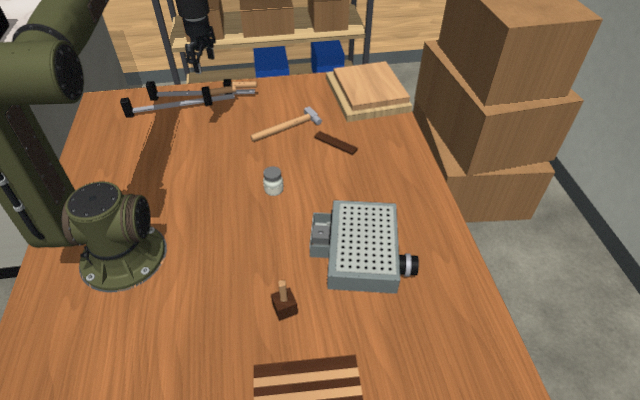

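The top view shows the box at about (343,164), the ear with its well at about (334,202), the stand and pin at about (394,241), the jar at (247,241) and the board at (467,230). I'll enlarge the box and stand in both views.

```bash
python3 - <<'E'
from h import *
a=cv2.imread('pics/top0.png')[120:260,285:415]; b=cv2.imread('pics/side0.png')[195:325,265:425]
a=cv2.resize(a,None,fx=4,fy=4,interpolation=cv2.INTER_CUBIC)
b=cv2.resize(b,None,fx=5,fy=5,interpolation=cv2.INTER_CUBIC)[:600]
b=b[:, :800]
cv2.imwrite('pics/topc.png',a);cv2.imwrite('pics/sidec.png',b);print(a.shape,b.shape)
E
```

```text
(560, 520, 3) (600, 800, 3)
```

View pics/topc.png

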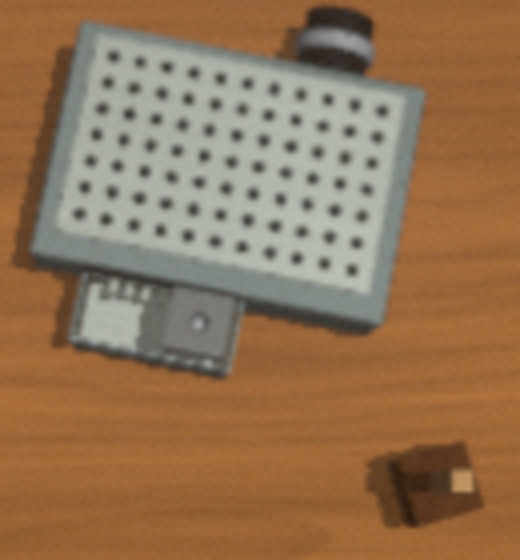

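View pics/sidec.png

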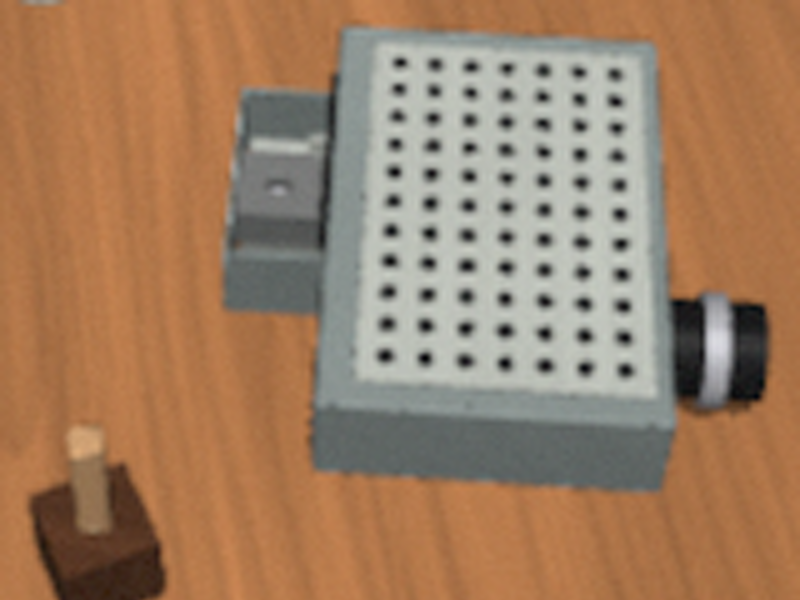

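The crops show the well at (199,323) top and (279,188) side, and the handle top at (462,482) top and (86,441) side.

```bash
python3 - <<'E'
from h import *
T=lambda x,y,z:onz('top0',285+(x+.5)/4-.5,120+(y+.5)/4-.5,z)
S=lambda x,y,z:onz('side0',265+(x+.5)/5-.5,195+(y+.5)/5-.5,z)
print('well',T(199,323,74),S(279,188,74));print('handle',T(462,482,120),S(86,441,120))
c=[T(*p,65) for p in((82,25),(424,92),(382,318),(33,250))]; s=[S(*p,65) for p in((345,30),(655,43),(673,425),(315,403))]
for q in(c,s):
    print(np.round(q,1)[:,:2].tolist()); 
    for i in range(4):
        d=q[(i+1)%4]-q[i]; print(np.linalg.norm(d).round(1),np.degrees(np.arctan2(d[1],d[0])).round(1)%90)
# stand top edges angles
st=[T(*p,50) for p in((392,458),(465,443),(483,505),(413,526))]
ss=[S(*p,50) for p in((32,499),(125,466),(160,540),(55,575))]
for q in(st,ss):
    print(np.mean(q,0))
    for i in range(4):
        d=q[(i+1)%4]-q[i]; print(np.linalg.norm(d).round(1),np.degrees(np.arctan2(d[1],d[0])).round(1)%90)
E
```

```text
well [540.26097099 -57.33894997  74.        ] [540.60447442 -57.14307865  74.        ]
handle [ 423.60535583 -229.02096149  120.        ] [ 424.88030617 -229.27728575  120.        ]
[[764.5, 23.1], [709.3, -226.6], [542.9, -188.8], [596.5, 60.5]]
255.8 77.5
170.7 77.19999999999999
255.0 77.8
172.1 77.5
[[596.3, 59.4], [768.7, 23.2], [710.7, -226.8], [538.9, -188.1]]
176.1 78.1
256.7 77.0
176.1 77.30000000000001
254.1 77.0
[ 425.07875961 -227.30509907   50.        ]
54.0 10.400000000000006
45.9 13.900000000000006
52.7 15.299999999999997
50.5 15.2
[ 423.96771462 -228.42777534   50.        ]
48.2 14.3
45.3 15.799999999999997
52.7 12.5
43.7 10.099999999999994
```

```bash
cat >> h.py <<'E'
from scipy.spatial.transform import Rotation as Ro
def quat(deg):
    a=np.radians(deg);y=np.array([np.cos(a),np.sin(a),0]);z=np.array([0,0,-1.])
    q=Ro.from_matrix(np.c_[np.cross(y,z),y,z]).as_quat(); return np.array([q[3],q[0],q[1],q[2]])
E
python3 - <<'E'
from h import *
for a in(77.5,-102.5,-12.5,167.5):
    print(a,[inverse_kinematics(p,quat(a)) for p in([424,-229,230],[540,-57,230])])
a=-102.5
reach([424,-229,240],quat(a)); snap('wrist','w_stand')
reach([540,-57,200],quat(a)); snap('wrist','w_well')
print(get_time_s(),get_qpos())
A=cv2.imread('pics/w_stand.png');B=cv2.imread('pics/w_well.png')
for f,p in(('w_stand',[[424,-229,120],[424,-229,50]]),('w_well',[[540.4,-57.2,76]])): print(proj(f,p))
cv2.imwrite('pics/w2.png',cv2.resize(np.vstack([A,B]),None,fx=.75,fy=.75,interpolation=cv2.INTER_AREA))
E
```

```text
77.5 [array([-0.07519556, -0.27879901, -0.20902627,  0.        , -1.64056907,
       -1.71376692]), array([ 0.265116  , -0.11179032, -0.06553482,  0.        , -1.61705183,
       -2.05407849])]
-102.5 [array([-0.07519556, -0.27879901, -0.20902627,  0.        , -1.64056907,
        1.42782573]), array([ 0.265116  , -0.11179032, -0.06553482,  0.        , -1.61705183,
        1.08751417])]
-12.5 [None, array([ 0.265116  , -0.11179032, -0.06553482,  0.        , -1.61705183,
        2.65831049])]
167.5 [array([-0.07519556, -0.27879901, -0.20902627,  0.        , -1.64056907,
       -0.1429706 ]), array([ 0.265116  , -0.11179032, -0.06553482,  0.        , -1.61705183,
       -0.48328216])]
3.8917 [ 2.64402673e-01 -1.13840164e-01 -1.21059686e-01  3.86134438e-04
 -1.56300669e+00  1.08784095e+00]
[[322.28960266 196.49509589]
 [322.31261475 177.79474134]]
[[321.70518525 194.38015394]]
```

View pics/w2.png

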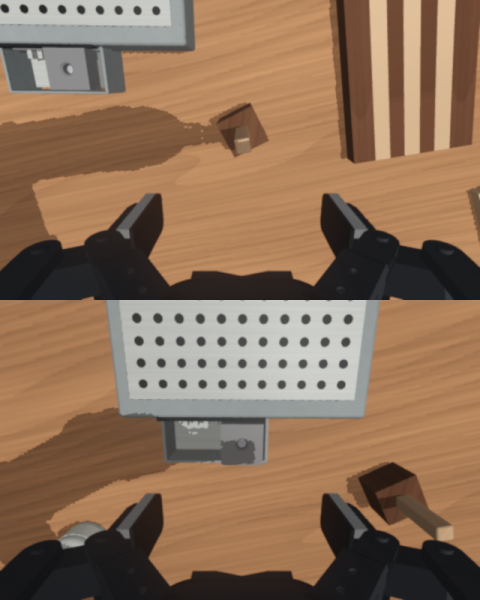

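The handle is at about (325,188) in the wrist frame and the well at (321,191), both close to the predictions. I'll crop both for accuracy and the handle's yaw.

```bash
python3 - <<'E'
from h import *
A=cv2.imread('pics/w_stand.png')[130:215,275:365];B=cv2.imread('pics/w_well.png')[150:225,275:365]
f=lambda i:cv2.resize(i,None,fx=6,fy=6,interpolation=cv2.INTER_CUBIC)
a=f(A)[:,:];b=f(B)
h=max(a.shape[0],b.shape[0]);b=np.pad(b,((0,h-b.shape[0]),(0,0),(0,0)))
o=np.hstack([a[:,100:500],b[:,100:500]]);cv2.imwrite('pics/w3.png',o);print(o.shape)
E
```

```text
(510, 800, 3)
```

View pics/w3.png

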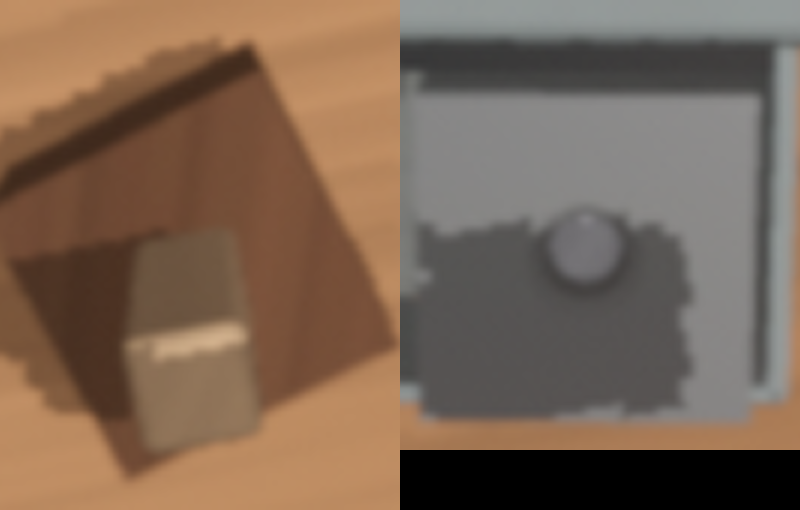

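The left crop shows the handle top's corners at (125,345), (245,325), (262,430) and (150,452). The right crop shows the well's rim centred at (587,250).

```bash
python3 - <<'E'
from h import *
T=lambda x,y,z:onz('w_stand',275+(x+100.5)/6-.5,130+(y+.5)/6-.5,z)
q=[T(*p,120) for p in((125,345),(245,325),(262,430),(150,452))]
print('handle',np.mean(q,0),T(195,388,120))
for i in range(4):
    d=q[(i+1)%4]-q[i]; print(np.linalg.norm(d).round(1),np.degrees(np.arctan2(d[1],d[0])).round(1))
st=[T(*p,50) for p in((0,195),(255,68),(397,345),(130,478))];print('stand',np.mean(st,0))
W=lambda x,y,z:onz('w_well',275+(x-299.5)/6-.5,150+(y+.5)/6-.5,z)
print('well',W(587,250,76),W(587,247,68))
e=[W(418,92,76),W(760,95,76),W(750,420,76),W(420,417,76)];print('ear',np.mean(e,0)); print(np.round(e,1).tolist())
E
```

```text
handle [ 425.43709251 -230.52832877  120.        ] [ 425.50052533 -230.47785025  120.        ]
15.5 -92.7
14.0 177.0
14.7 89.2
14.5 -0.0
stand [ 426.00798698 -230.95319012   50.        ]
well [542.73761545 -58.28279446  76.        ] [541.19298523 -57.94686888  68.        ]
ear [541.49767436 -58.0078835   76.        ]
[[567.5, -41.8, 76.0], [557.8, -84.1, 76.0], [515.4, -74.4, 76.0], [525.2, -31.8, 76.0]]
```

```bash
python3 - <<'E'
from h import *
q=quat(-91.5)
reach([424.8,-229.9,150],q); move_linear([424.8,-229.9,74],120)
print(get_force(),get_tool_pos()); grasp(80); wait(.3)
print(get_force(),get_tool_pos(),get_gripper_width(),get_finger_force())
p=get_tool_pos()
move_linear([424.8,-229.9,164],100); wait(.2)
print(get_force(),get_tool_pos(),get_gripper_width(),get_finger_force())
snap('side','s1');snap('wrist','w1')
print(get_time_s())
C=cv2.imread('pics/s1.png')[205:325,225:345];D=cv2.imread('pics/w1.png')[130:330,220:420]
cv2.imwrite('pics/g.png',np.hstack([cv2.resize(C,(400,400),interpolation=2),cv2.resize(D,(400,400),interpolation=2)]))
E
```

```text
[ 0.67156648 -0.12455489  0.1647001 ] [ 425.41669896 -229.92354766   74.8452769 ]
[-0.11533767 -0.20025047  2.46089543] [ 424.96139548 -230.00436704   74.31390622] 0.1757015587189268 78.02440881729126
[-0.49404164 -0.02036733 -1.45282546] [ 424.56536773 -229.84586217  163.40943019] 0.17908080340219096 77.83461570739746
7.825
```

View pics/g.png

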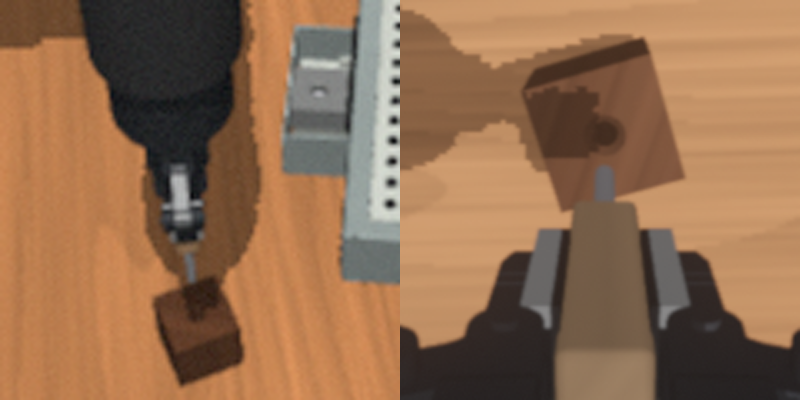

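The pin is held straight. The stand's hole is at (606,133) in the right half, and the tip at about (604,168).

```bash
python3 - <<'E'
from h import *
f=lambda x,y:(220+(x-400+.5)/2-.5,130+(y+.5)/2-.5)
print('hole',onz('w1',*f(606,133),50),'tip',onz('w1',*f(604,169),94.5)); print(proj('w1',[[424.6,-229.9,94.5]]),f(604,169))
q=quat(-91.5)
# above the well, relative offset
x,y=np.array([424.8,-229.9])+[116.3,172.1]
reach([x,y,69+100],q); move_linear([x,y,69+86],60); wait(.3)
print(get_tool_pos(),get_force()); snap('wrist','w4');snap('side','s4');print(get_time_s())
A=cv2.imread('pics/w4.png')[150:250,270:370];B=cv2.imread('pics/s4.png')[195:265,290:360]
cv2.imwrite('pics/v.png',np.hstack([cv2.resize(i,(400,400),interpolation=2) for i in(A,B)]))
E
```

```text
hole [ 426.12710161 -230.9104227    50.        ] tip [ 426.23374679 -230.24282021   94.5       ]
[[321.27265262 216.73363286]] (321.75, 214.25)
[541.21424176 -57.80843622 155.2503537 ] [-0.12206174 -0.64677114 -1.03693851]
9.45
```

View pics/v.png

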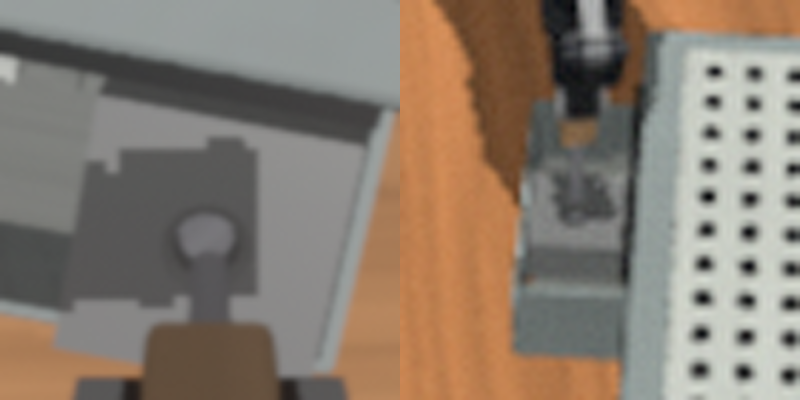

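The tip at about (208,257) sits right over the well at (205,238), allowing for its 10 mm height. Next I'll descend by feel.

```bash
cat >> h.py <<'E'
def F0(n=6):
    fs=[]
    for _ in range(n): fs.append(get_force()); wait(.01)
    return np.mean(fs,0)
E
python3 - <<'E'
from h import *
P=onz('w4',270+205/4,150+238/4,76);Q=onz('w4',270+208/4,150+257/4,86);print('well-tip',P-Q)
x,y=541.1,-57.8
b=F0(20);print(b)
z=155.
while z>134:
    z-=1 if z>147 else .5
    move_linear([x,y,z],30); f=F0(4)-b
    print(round(z-69,1),(get_tool_pos()[2]-69).round(2),f.round(2))
    if f[2]>4 or np.hypot(f[0],f[1])>3: break
print(get_tool_pos(),get_time_s())
E
```

```text
well-tip [  0.09388996   0.50123356 -10.        ]
[-0.11922886 -0.11401464 -0.63343119]
85.0 84.89 [0.29 0.32 0.03]
84.0 83.93 [ 0.1  -0.05  0.13]
83.0 82.94 [0.18 0.07 0.12]
82.0 81.96 [0.13 0.12 0.12]
81.0 80.94 [-0.09  0.02  0.09]
80.0 79.94 [ 0.04  0.02 -0.06]
79.0 78.96 [-0.13  0.33  0.07]
78.0 77.95 [ 0.57  0.26 -0.12]
77.5 77.44 [-0.08  0.18 -0.55]
77.0 76.97 [0.05 0.17 0.3 ]
76.5 76.48 [-0.02  0.5  -0.14]
76.0 75.98 [ 0.46  0.16 -0.1 ]
75.5 75.46 [0.12 0.16 0.03]
75.0 74.98 [-0.05  0.32 -0.03]
74.5 74.46 [-0.1   0.25 -0.24]
74.0 73.97 [-0.54 -0.13  0.08]
73.5 73.45 [ 0.23  0.26 -0.18]
73.0 72.97 [ 0.03 -0.07  0.06]
72.5 72.48 [0.36 0.38 0.49]
72.0 71.96 [-0.1  -0.37 -0.28]
71.5 71.47 [-0.   -0.12 -0.2 ]
71.0 70.97 [-0.07  0.55  0.59]
70.5 70.45 [-0.06  0.58  0.17]
70.0 69.96 [ 0.39 -0.04 -0.05]
69.5 69.48 [0.26 0.13 0.26]
69.0 68.96 [-0.2   0.17 -0.14]
68.5 68.45 [ 0.39  0.26 -0.14]
68.0 68.27 [ 0.07 -0.01  1.38]
67.5 67.64 [-0.09 -0.    1.66]
67.0 67.04 [0.02 0.56 2.  ]
66.5 66.52 [0.64 0.07 1.65]
66.0 66.06 [ 0.23 -0.16  2.49]
65.5 65.5 [0.22 0.07 2.01]
65.0 65.03 [ 0.06 -0.02  2.8 ]
[541.12781431 -57.81901376 134.0300503 ] 19.25
```

```bash
python3 - <<'E'
from h import *
x,y=541.1,-57.8; b=np.array([0,.1,-.6])
z=134.
while z>69+46:
    z-=.4
    move_linear([x,y,z],30); f=F0(4)-b; e=2+.2*(68-(z-69))
    print(round(z-69,1),(get_tool_pos()[2]-69).round(2),f.round(2),round(e,2))
    if f[2]>e+2.2 or np.hypot(f[0],f[1])>3: break
wait(.2);print(get_tool_pos(),F0(20)-b,get_time_s())
E
```

```text
64.6 64.63 [ 0.46 -0.33  2.68] 2.68
64.2 64.21 [ 0.27 -0.08  2.03] 2.76
63.8 63.81 [-0.16  0.01  2.43] 2.84
63.4 63.4 [ 0.38 -0.25  2.44] 2.92
63.0 63.0 [ 0.38 -0.17  2.66] 3.0
62.6 62.61 [-0.32 -0.24  2.86] 3.08
62.2 62.23 [-0.16  0.15  2.66] 3.16
61.8 61.77 [-0.3  -0.04  2.74] 3.24
61.4 61.4 [ 0.39 -0.4   2.91] 3.32
61.0 61.02 [-0.32 -0.33  3.18] 3.4
60.6 60.62 [-0.29 -0.51  3.14] 3.48
60.2 60.2 [ 0.56 -0.57  3.46] 3.56
59.8 59.78 [0.04 0.16 3.33] 3.64
59.4 59.42 [ 0.14 -0.55  3.82] 3.72
59.0 59.0 [ 0.43 -0.28  3.18] 3.8
58.6 58.59 [0.11 0.01 3.2 ] 3.88
58.2 58.24 [0.25 0.08 3.56] 3.96
57.8 57.82 [ 0.34 -0.39  3.49] 4.04
57.4 57.41 [ 0.24 -0.08  4.15] 4.12
57.0 57.03 [ 0.13 -0.37  3.44] 4.2
56.6 56.62 [ 0.36 -0.06  4.25] 4.28
56.2 56.2 [0.12 0.16 3.63] 4.36
55.8 55.82 [-0.06  0.05  4.38] 4.44
55.4 55.4 [-0.21  0.28  4.08] 4.52
55.0 55.01 [ 0.61 -0.35  4.58] 4.6
54.6 54.6 [ 0.01 -0.43  4.28] 4.68
54.2 54.24 [ 0.43 -0.29  4.23] 4.76
53.8 53.8 [ 0.48 -0.83  4.75] 4.84
53.4 53.41 [ 0.07 -0.19  4.6 ] 4.92
53.0 53.02 [ 0.   -0.3   4.33] 5.0
52.6 52.61 [ 0.04 -0.44  4.39] 5.08
52.2 52.21 [-0.05 -0.02  5.35] 5.16
51.8 51.81 [ 0.33 -0.45  4.94] 5.24
51.4 51.39 [-0.23 -0.36  5.33] 5.32
51.0 51.02 [ 0.16 -0.38  5.1 ] 5.4
50.6 50.59 [ 0.15 -0.16  5.48] 5.48
50.2 50.24 [ 0.01 -0.33  5.21] 5.56
49.8 49.8 [ 0.39 -0.48  4.97] 5.64
49.4 49.41 [ 0.14 -0.    5.19] 5.72
49.0 49.32 [-0.4  -0.1   6.76] 5.8
48.6 49.3 [-0.68  0.25  7.69] 5.88
48.2 49.19 [-1.64  0.8   9.06] 5.96
[541.31050494 -57.85205158 118.19499055] [-1.17922001  0.54056165  9.52241047] 31.5167
```

```bash
python3 - <<'E'
from h import *
b=np.array([0,.1,-.6]); u=np.array([.218,.976]);n=np.array([.976,-.218])
p0=np.array([541.1,-57.8]); z=69+48.7; s=0; off=0
move_linear([*p0,z],20)
while s<66:
    s+=2 if s<54 else .7
    move_linear([*(p0+u*s+n*off),z],25); f=F0(4)-b; a=-f[:2]@u; c=-f[:2]@n; t=get_tool_pos()
    print(round(s,1),((t[:2]-p0)@u).round(1),((t[:2]-p0)@n).round(2),(t[2]-69).round(2),'push',a.round(1),'perp',c.round(1),'down',f[2].round(1))
    if a>6 or a+f[2]>15.5: print('stop');break
    if f[2]>9.5: z+=.3
    if f[2]<6.8: z-=.3
    if abs(c)>1.5: off-=.2*np.sign(c)
print(get_tool_pos(),F0(10)-b,get_time_s(),z,off)
E
```

```text
2 1.4 0.09 49.26 push 2.1 perp 0.3 down 7.4
4 3.0 0.1 49.31 push 3.6 perp 0.2 down 7.2
6 5.0 0.11 49.31 push 3.4 perp -0.0 down 7.4
8 6.9 0.08 49.3 push 3.5 perp 0.4 down 7.1
10 8.9 0.08 49.29 push 3.7 perp 0.4 down 7.5
12 10.9 0.11 49.32 push 3.5 perp 0.0 down 7.7
14 12.9 0.12 49.31 push 3.1 perp 0.0 down 7.5
16 14.9 0.1 49.3 push 3.5 perp 0.2 down 7.8
18 16.9 0.1 49.29 push 3.2 perp -0.3 down 7.8
20 18.9 0.14 49.29 push 3.1 perp 0.2 down 7.2
22 20.9 0.11 49.3 push 3.4 perp -0.2 down 7.5
24 22.9 0.11 49.28 push 3.1 perp 0.5 down 7.4
26 24.9 0.12 49.29 push 3.8 perp -0.2 down 7.6
28 26.9 0.15 49.33 push 3.1 perp -0.1 down 7.4
30 28.9 0.14 49.3 push 3.3 perp -0.2 down 7.3
32 30.9 0.14 49.33 push 3.5 perp 0.3 down 7.7
34 32.9 0.15 49.31 push 3.5 perp -0.2 down 7.2
36 34.9 0.14 49.3 push 3.2 perp 0.1 down 7.6
38 36.9 0.14 49.29 push 3.5 perp -0.2 down 7.5
40 38.9 0.15 49.3 push 3.5 perp 0.0 down 7.3
42 40.9 0.16 49.31 push 3.6 perp -0.0 down 7.4
44 42.9 0.15 49.28 push 2.9 perp 0.1 down 7.2
46 44.9 0.17 49.29 push 4.1 perp 0.3 down 7.7
48 46.9 0.17 49.32 push 3.2 perp -0.4 down 7.5
50 4
[... 395 characters left out ...]
7 push 3.6 perp -0.1 down 7.5
58.9 57.7 0.16 49.26 push 3.7 perp -0.1 down 7.3
59.6 58.4 0.18 49.33 push 3.5 perp -1.0 down 7.4
60.3 59.1 0.18 49.3 push 3.8 perp -0.0 down 7.2
61.0 59.8 0.16 49.28 push 3.8 perp -0.1 down 7.4
61.7 60.5 0.18 49.3 push 3.5 perp 0.1 down 7.1
62.4 61.2 0.2 49.29 push 4.0 perp 0.1 down 7.2
63.1 61.9 0.19 49.29 push 3.6 perp -0.3 down 7.7
63.8 62.5 0.16 49.29 push 4.4 perp -0.1 down 7.5
64.5 63.0 0.14 49.3 push 4.0 perp -0.2 down 7.4
65.2 63.8 0.14 49.28 push 4.1 perp 0.0 down 7.4
65.9 64.4 0.1 49.29 push 5.0 perp -0.2 down 7.9
66.6 64.9 0.1 49.29 push 5.1 perp -0.2 down 7.7
[555.34765325   5.54488844 118.28659587] [-0.90759102 -5.18543229  7.61917272] 44.6 117.7 0
```

```bash
python3 - <<'E'
from h import *
b=np.array([0,.1,-.6]); u=np.array([.218,.976])
p0=np.array([541.1,-57.8]); z=117.7; s=66.6
while s<69:
    s+=.6
    move_linear([*(p0+u*s),z],25); f=F0(6)-b; a=-f[:2]@u; t=get_tool_pos()
    print(round(s,1),((t[:2]-p0)@u).round(1),(t[2]-69).round(2),'push',a.round(1),'down',f[2].round(1))
    if a>6.3 or a+f[2]>15.5: break
wait(.2); snap('wrist','w5');snap('side','s5');print(get_time_s())
A=cv2.imread('pics/w5.png')[130:250,240:400];B=cv2.imread('pics/s5.png')[185:265,290:370]
cv2.imwrite('pics/v5.png',np.hstack([cv2.resize(i,(400,400*i.shape[0]//i.shape[1]),interpolation=2)[:300] for i in(A,B)]))
E
```

```text
67.2 65.1 49.27 push 6.3 down 7.4
45.2
```

View pics/v5.png

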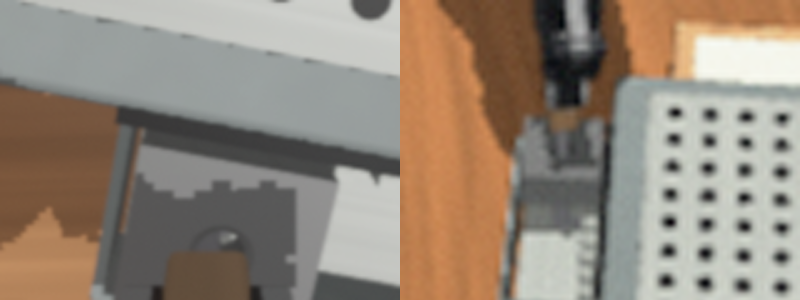

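The ear now sits against the end of the guard and the filter has come out of the box, so the slide is at its stop. I'll lift out and check the well's travel and how the pin sits in the grip.

```bash
python3 - <<'E'
from h import *
u=np.array([.218,.976]);p0=np.array([541.1,-57.8])
W=onz('w5',240+222*.4,130+240*.4,76); print('travel est',(W[:2]-[541.9,-58.1])@u)
q=quat(-91.5)
move_linear([*(p0+u*66.2),117.7],25); move_linear([*(p0+u*66.2),122],30); move_linear([*(p0+u*64.2),126],40)
move_linear([*(p0+u*64.2),172],100); wait(.1); print(F0(10)); snap('wrist','w6')
reach([424.8,-229.9,164],q); wait(.2); snap('wrist','w7');print(get_tool_pos(),get_time_s())
A=cv2.imread('pics/w6.png')[130:250,240:400];B=cv2.imread('pics/w7.png')[170:290,240:400]
A=cv2.imread('pics/w6.png')[150:270,240:400];B=cv2.imread('pics/w7.png')[150:270,240:400]
cv2.imwrite('pics/v6.png',np.hstack([cv2.resize(i,(400,300),interpolation=2) for i in(A,B)]))
E
```

```text
travel est 61.46390763935601
[-0.02689374  0.10620289 -1.04565046]
[ 425.36842204 -229.18878373  163.85459203] 48.1333
```

View pics/v6.png

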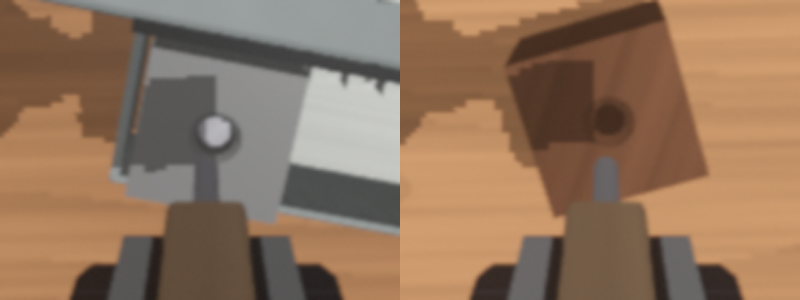

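The button is up and the travel is about 61 mm. The pin is unmoved in the grip and aligned with the stand's hole at (609,120). Next I'll lower it.

```bash
python3 - <<'E'
from h import *
x,y=424.8,-229.9; b=F0(10)
z=164.
move_linear([x,y,122],80)
while z>71.5:
    z=min(z,122)-(4 if z>79 else .7)
    move_linear([x,y,z],50); f=F0(3)-b
    if f[2]>5 or np.hypot(*f[:2])>5: break
print(z,f,get_tool_pos(),get_time_s())
E
```

```text
73.09999999999998 [-3.18671047  2.60704473  8.70830472] [ 424.96995698 -230.01530906   74.25582939] 53.8417
```

Seated at the same height as it was grasped (74.26 against 74.31), so I'll release it and check.

```bash
python3 - <<'E'
from h import *
x,y=424.8,-229.9
move_linear([x,y,73.9],20); ungrasp(); wait(.2); move_linear([x,y,170],80)
reach([400,-100,260],quat(-91.5)); wait(.3)
snap('side','s8');snap('top','t8');print(get_time_s(),get_force())
A=cv2.imread('pics/s8.png')[195:325,265:425];B=cv2.imread('pics/t8.png')[140:270,285:415]
cv2.imwrite('pics/v8.png',np.hstack([cv2.resize(A,(480,390),interpolation=2),cv2.resize(B,(320,320),interpolation=2)[:390] if 0 else cv2.copyMakeBorder(cv2.resize(B,(320,320),interpolation=2),0,70,0,0,0)]))
E
```

```text
57.4083 [-0.24695582 -0.39227456 -0.69171088]
```

View pics/v8.png

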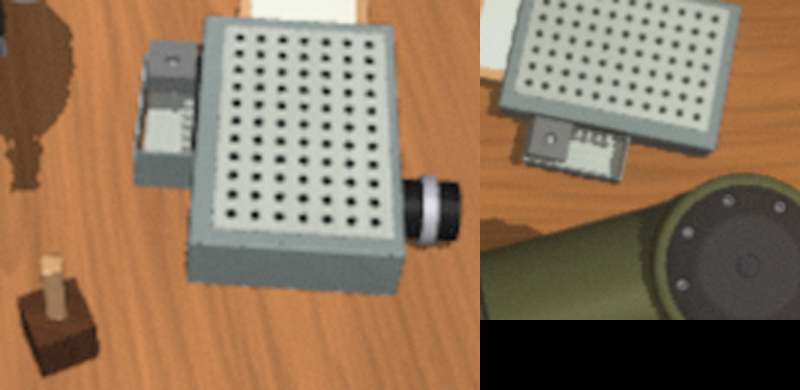

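The pin stands upright in its stand at (55,290), and the ear is at the outer end of the guard at (172,62).

```bash
python3 -c "
from workcell import *
print(job_done())"
```

```text
the job is handed in; nothing more can be done
None
```

I handed the job in at about 57 s: the slide is out to its stop (about 61 mm by the camera), the pin is back upright and seated in its stand, and the highest force I read on the slide was about 14 N; the judge's result was not shown.

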